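Release and push out the filter slide of an air sampler with a pin tool

ROBOT

A 7-joint arm with a two-finger parallel gripper is mounted at the origin on the work surface; the furniture and walls round the work are solid. World frame = base frame: x ahead of the robot, y to its left, z up, the work surface at z = 0. Lengths are in m, angles in rad, forces in N, time in s.
With the tool pointing down it reaches from about 0.425 to 0.925 m from the base axis. Payload 6.8 kg.
Tool frame: the origin (TCP) lies at the very end of the fingers, on their centre line; the grasp point (between the pads) lies 19 mm behind it; z points along the fingers, y is the line along which they close (so a half turn about z gives the same grasp; the last joint's range is limited). The gripper opens to 85 mm and grips with 20 to 120 N. Pads are 22 mm wide; open, the fingers measure 114 mm over their backs; the gripper's body (76 mm by 85 mm) begins 54 mm behind the grasp point. The pads swing forward as they close: fully open they stand 13 mm farther back than shut.
Start: joints at [-0.108, 0.477, 0.022, 1.555, -0.011, 1.109, -0.083], TCP at [0.675, 0, 0.231] pointing down, gripper open.
Joint ranges: [-2.96, 2.96], [-0.34, 2.1], [-1.41, 1.46], [0.24, 2.44], [-1.37, 4.51], [0.17, 1.92], [-2.96, 2.96]. Speed limits (rad/s): [2.39, 2.39, 3.14, 3.14, 3.14, 3.14, 3.14].

INTERFACE

Orientations are given as a unit quaternion [w, x, y, z].
In Python, from station import bot gives the robot as it stands.
- The arm moves only by the tool apply_moves, never from a script. Its argument "deltas" is a list of rows, each a list of 3 entries, a list of its own where there are three numbers: the closure, from 0 (fully open) to 1 (shut), then the shift along the tool's x, y, z in units of 0.2 m (1.0 is 0.2 m), then the turn about the tool's z in units of 2 pi rad (1.0 is 2 pi rad). A call has 1 to 12 rows; each row is the pose to reach, as a shift and turn from the pose commanded when the call began, along the tool's axes at that moment, turning the shorter way round; what a row does not reach only later rows make up. A row lasts 1/10 s, in which the tool goes at most 50 mm and 8.59 degrees, less where a joint would pass 70% of its speed; a pose out of reach is approached as far as the arm can. A call with a number of a shift or a turn outside -1 to 1 is refused whole. A call with a gripper value outside its range is refused whole. The fingers move at their own pace and stop on an object; "squeeze" is the grip in N (left out, the last holds). Time passes only in rows, so rows that repeat a pose let the fingers close. It gives the time, the measured TCP pose, the force, the opening and the grip force at its end, in the units of the state.
- bot.get_obs(): the state, without advancing time (a new reading comes with each control period).
- bot.read_camera(name): name is "scene" or "side" or "wrist"; returns a dict with "color" (420x560x3 uint8, red, green, blue), "intrinsics" (3x3 intrinsics, pixels), "pose" (4x4, takes a point from camera to world coordinates); the wrist camera has in their place "hand_eye" (4x4, takes a point from camera to tool coordinates, whose origin is the TCP and whose axes are the flange's). Camera axes: x right, y down, z forward; pixel columns grow to the right and rows downward; lengths in m; the calibration is good to about 2 mm. A picture is of the moment at which its call begins: read the wrist's pose just before it. There is no depth.
- bot.hand_in(): hands the job in; it is judged then, once.
Trained networks look in a picture, given as the dict that the camera call returned (one of the last four; its "shot" number tells which), for a name from the list of things; names that differ only in an ending like _2 or _b are one class to them, and where a whole thing is asked for, a point or a joint stands for the part that bears it (a point fixed in the world has none). Each returns a list of dicts, best first, with "confidence" (0 to 1); they miss things now and then, are a little off and sometimes report something else, mostly with a low value. They report only what shows in the picture. A call takes as long as a camera call. They do not tell look-alikes from the thing itself.
- bot.look_for(picture, target): "point" ([x, y, z] in m, in world coordinates, good to about 4 mm: the middle of the surface that is visible of it).
The state is a dict: "t": time; "q": joint angles; "joint_vel": joint speeds; "joint_torque": joint torques, N m; "eef_pos": TCP position; "tool_rot": TCP orientation; "contact_force": force on the tool from outside, world axes, zero at the start; "torque": the same for the moment, N m; "gripper_width": opening from 0.0 (shut) to 1.0 (fully open); "grasp_force": force on a finger pad.
Only numpy, scipy, OpenCV 4.12 (cv2) and the standard library are available. Lean on these libraries where they do the work, as an engineer would, in place of code of your own. Each camera call takes 0.05 s, during which the arm holds its last target. There are 200 camera calls.

TASK

Open the air sampler so its filter can be changed: take the pin tool from its holder, put its pin down the hole in the filter slide, press the hidden release button, and while holding it down push the slide fully out with the tool, away from the cover at its rear. The button and catch are delicate, so never press or push on the slide with more than 20 N, and touch the slide with nothing but the tool. Then draw the pin out and stand the tool fully back in its holder, leaving the other things undisturbed.

Things in the scene. Friction and masses are not known exactly. Their poses are not given: they have to be found in the camera images.
- sampler: air sampler, a grey plastic block 140 x 80 mm fixed to the bench, with two aluminium guide rails (tops 47 mm above the bench) and, over its rear half, a grey cover plate (top 57 mm above the bench). Origin at the centre of its underside; z up; the filter slide comes out along its -x axis. Its yaw differs between starts
- filter_slide (a joint): travel of the filter slide, m: 0 = home, 0.054 = end stop, grows along the sampler's -x axis. Flat plate between the rails (top 41 mm above the bench), drag 2 N. Its catch locks in a rack with a bar every 12 mm; it is free while the button is down; if that comes up on the way it locks in the next notch. The last bar is passed at 0.047; beyond, the slide is fully out and locks as the button rises
- well_mouth (a point): centre of the mouth (70 mm above the bench) of the release well: upright round hole, 10 mm wide, 2 mm chamfer, in a dark steel block 30 x 30 mm on the slide, with which it moves; axes as the sampler's. In it a steel button; its face at rest is 4 to 16 mm below the mouth, never the same: find it by feel. Spring 2.2 N at first, 5 N at 4 mm of travel (catch lets go), 6.8 N at the hard stop at 6.5 mm
- tool_centre (a point): the pin tool, half-way up: 88 mm tall, about 60 g, upright in the holder. From below: steel pin 6 mm thick, 34 mm long (tip 44 mm below this point), round flange 24 mm wide, 4 mm thick (10 to 6 mm below), black square handle 14 x 14 mm, 50 mm tall (6 mm below to 44 mm above; grip it about 22 mm above this point). x and y axes are square to the handle's faces
- holder_mouth (a point): centre of the mouth of the tool holder, an aluminium block 40 x 40 mm on a 56 mm square foot, fixed to the bench; the mouth is 45 mm above the bench, a hole of 10 mm diameter with a 2 mm chamfer, 43 mm deep. The tool's pin stands in the hole and its flange rests flat on the block, so that the tool's centre is 10 mm above this point
- sample_vial_centre (a point): bystander: sample vial with a ribbed white cap, 20 mm diameter, 48 mm tall; its centre
- glass_vial_centre (a point): bystander: open clear glass vial, 41 mm diameter, 52 mm tall; its centre
- amber_bottle_centre (a point): bystander: brown bottle with a black cap, 33 mm diameter, 68 mm tall; its centre
There are look-alikes about, which are no part of the job. What is shaped like the part that bears tool_centre but green or white is not meant.

How it is judged:
On the way, in this order (a step that is already met when the one before it is completed fails the run):
1. the pin presses on the button down in the well while the slide is still home (contact force between pin_tool and filter_slide above 2 N and z of tool_centre in the frame of well_mouth below 0.0405 m and horizontal distance between tool_centre and well_mouth below 0.008 m and value of joint filter_slide below 0.006 m), for 0.05 s.
2. the slide is pushed past the last catch (value of joint filter_slide above 0.047 m), for 0.1 s.
At the end, for the whole second after the job is handed in: the slide is fully out (travel over 45.5 mm), and the tool stands back in its holder (centre within 5 mm of the hole's axis sideways, seated within 3 mm, tilted less than 0.1 rad), released (value of joint filter_slide above 0.0455 m and z of tool_centre in the frame of holder_mouth below 0.013 m and horizontal distance between tool_centre and holder_mouth below 0.005 m and angle between tool_centre's own z axis and vertical below 0.1 rad); the robot touches nothing.
It fails at once if the tool presses or pushes on the slide or its button with more than 22 N (contact force between pin_tool and filter_slide above 22 N).
It fails at once if the gripper or arm touches the slide (contact force between any of the fingers, the arm and filter_slide above 1 N).
It fails at once if a bystander is pushed more than 20 mm from its place (distance of any of sample_vial_centre, glass_vial_centre, amber_bottle_centre from where it was at the start of the episode above 0.02 m).
It also fails if it takes over 51 s, if anything falls off the work surface, if the arm or the gripper's body presses on something with over 40 N, if the wrist force passes 120 N, or if a joint passes its speed limit or range.

## Working session

There is one attempt and no reset: what is moved stays moved. The work goes in short steps, Python scripts to look and compute and a tool call to move; the robot and the scene stay as the last step left them, time stands still between calls to the robot, and variables do not carry over. Pictures are saved under pics/ and viewed, at most 10 in all, crops included, and the job is handed in when it is done.

Besides the shell and the picture viewer there is one more tool, called after ">>>" as a command line: name --argument value ..., lists and objects as JSON in quotes. apply_moves: Moves the arm, as the interface text tells. Its arguments: {"type":"object","properties":{"deltas":{"type":"array","items":{"type":"array"}},"squeeze":{"type":"number"}},"required":["deltas"]}

```bash
mkdir -p pics; ls
cat > h.py <<'E'
import numpy as np,cv2
from station import bot
def save(p,n): cv2.imwrite('pics/'+n,p["color"][:,:,::-1])
E
python3 - <<'E'
from h import *
o=bot.get_obs(); print(o)
ps={}
for c in ["scene","side"]:
    p=bot.read_camera(c); save(p,c+"0.png"); ps[c]=p
    print(c,p["intrinsics"].tolist(),np.round(p["pose"],4).tolist())
    for n in ["sampler","filter_slide","well_mouth","tool_centre","holder_mouth","sample_vial_centre","glass_vial_centre","amber_bottle_centre"]:
        try: print(n,[(np.round(d["point"],3).tolist(),round(d["confidence"],2)) for d in bot.look_for(p,n)][:4])
        except Exception as e: print(n,e)
a=np.vstack([ps["scene"]["color"],]);
E
```

```text
pics
{'t': 0.0, 'q': array([-0.10813524,  0.47779535,  0.02233504,  1.55646044, -0.01147115,
        1.10932741, -0.08312958]), 'joint_vel': array([ 1.50727950e-05, -9.81109621e-04,  1.01749782e-03,  5.17291905e-04,
        3.72061519e-04,  1.36524967e-03,  1.64280484e-03]), 'joint_torque': array([-5.45967814e-04, -5.96443820e+01,  1.60769675e+00, -2.81194621e+01,
        1.24063640e-02,  9.39900521e-03,  2.20753498e-05]), 'eef_pos': array([6.74394144e-01, 2.06726265e-06, 2.30325046e-01]), 'tool_rot': array([-5.98502433e-04,  7.07090846e-01,  7.07122103e-01, -7.13372071e-04]), 'contact_force': array([-0.35390605,  0.49807854,  1.06891358]), 'torque': array([ 0.01694185,  0.02682714, -0.03545679]), 'grasp_force': 0.0, 'gripper_width': 1.0001268053647705}
scene [[509.6261930255946, 0.0, 274.5616974142387], [0.0, 509.6261930255946, 209.73523662860836], [0.0, 0.0, 1.0]] [[0.6769, -0.4002, 0.6178, -0.0647], [-0.7358, -0.3928, 0.5516, -0.5871], [0.0219, -0.8279, -0.5604, 0.6325], [0.0, 0.0, 0.0, 1.0]]
sampler [([0.467, -0.172, 0.042], 0.58)]
filter_slide [([0.48, -0.104, 0.046], 0.67)]
wel
[... 353 characters left out ...]
.132, 0.038], 0.56)]
side [[463.7792554265887, 0.0, 277.20916065086385], [0.0, 463.7792554265887, 207.95912535962276], [0.0, 0.0, 1.0]] [[-0.9998, 0.0212, 0.0038, 0.5539], [0.0066, 0.4682, -0.8836, 0.7465], [-0.0206, -0.8834, -0.4682, 0.4839], [0.0, 0.0, 0.0, 1.0]]
sampler [([0.503, -0.143, 0.045], 0.65)]
filter_slide [([0.489, -0.082, 0.044], 0.87)]
well_mouth []
tool_centre [([0.46, 0.157, 0.058], 0.77), ([0.496, 0.077, 0.069], 0.76), ([0.525, 0.158, 0.059], 0.62)]
holder_mouth [([0.489, 0.088, 0.027], 0.7)]
sample_vial_centre [([0.623, 0.052, 0.029], 0.59)]
glass_vial_centre [([0.639, 0.161, 0.033], 0.76)]
amber_bottle_centre [([0.598, -0.108, 0.037], 0.95), ([0.491, -0.081, 0.043], 0.4)]
```

View pics/scene0.png

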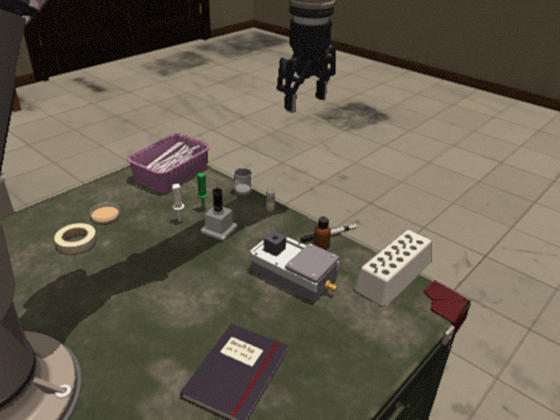

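View pics/side0.png

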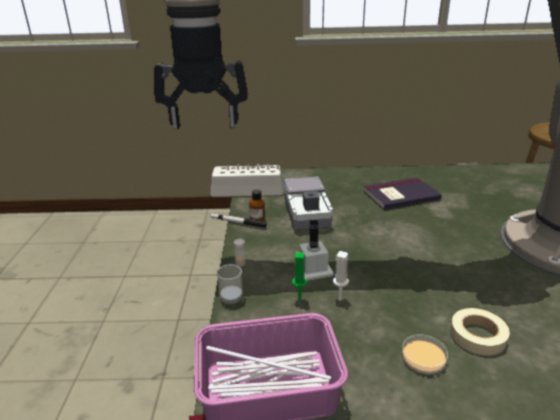

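Scene view: black-handled tool in its grey holder at about (217,205); green (201,187) and white (178,197) look-alikes; sampler at (295,265), its dark block at (275,243), cover on the right. Side view: black tool at (314,240), sampler block at (310,200). So the slide comes out towards about +y.

>>> apply_moves --deltas '[[0,[0,-0.2,0],0],[0,[0,-0.45,0],0],[0,[0,-0.7,0],0],[0,[0,-0.85,0],0],[0,[0,-0.85,0],0],[0,[0,-0.85,0],0]]'

```text
t: 1.5
eef_pos: [0.5053, 0.0, 0.232]
tool_rot: [0.001, 0.707, 0.707, 0.001]
contact_force: [1.1, 0.5, 0.2]
gripper_width: 1.0
grasp_force: 0.0
```

Run:
```python
from h import *
from scipy.spatial.transform import Rotation as R
o=bot.get_obs(); p=bot.read_camera("wrist"); save(p,"w0.png")
print(o["t"],o["eef_pos"],o["tool_rot"],p["intrinsics"].tolist(),np.round(p["hand_eye"],4).tolist())
for n in ["sampler","filter_slide","well_mouth","tool_centre","holder_mouth","sample_vial_centre","amber_bottle_centre"]:
    print(n,[(np.round(d["point"],3).tolist(),round(d["confidence"],2)) for d in bot.look_for(p,n)][:3])
```

```text
1.5 [5.05326078e-01 1.98012195e-05 2.31969039e-01] [5.30979251e-04 7.07099019e-01 7.07114022e-01 6.75395684e-04] [[299.5925653002888, 0.0, 279.3592361697565], [0.0, 299.5925653002888, 211.701444916154], [0.0, 0.0, 1.0]] [[0.0004, -0.9607, -0.2777, 0.0709], [1.0, 0.0003, 0.0005, -0.0], [-0.0004, -0.2777, 0.9607, -0.1437], [0.0, 0.0, 0.0, 1.0]]
sampler [([0.5, -0.157, 0.055], 0.75)]
filter_slide [([0.491, -0.088, 0.043], 0.96)]
well_mouth [([0.49, -0.093, 0.036], 0.92)]
tool_centre [([0.524, 0.146, 0.083], 0.89), ([0.461, 0.152, 0.075], 0.85), ([0.494, 0.065, 0.097], 0.66)]
holder_mouth [([0.5, 0.072, 0.048], 0.92), ([0.622, 0.047, 0.045], 0.31), ([0.495, 0.069, 0.093], 0.2)]
sample_vial_centre [([0.622, 0.046, 0.045], 0.83)]
amber_bottle_centre [([0.598, -0.111, 0.044], 0.57)]
```

View pics/w0.png

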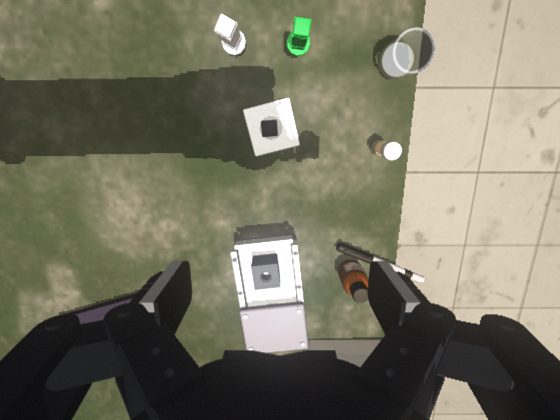

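Wrist view: black tool's top at (269,128) on the holder, turned roughly 10-13° in the image; well block at (266,276), with the cover at (275,328). I'll zoom in on both.

Run:
```python
import cv2,numpy as np
a=cv2.imread('pics/w0.png')
A=cv2.resize(a[90:165,235:310],None,fx=7.5,fy=7.5,interpolation=cv2.INTER_CUBIC)
B=cv2.resize(a[220:360,225:320],None,fx=4,fy=4,interpolation=cv2.INTER_CUBIC)
B=np.vstack([B,np.zeros((562-B.shape[0],B.shape[1],3),np.uint8)]) if B.shape[0]<562 else B[:562]
cv2.imwrite('pics/z0.png',np.hstack([A,B[:560][:A.shape[0]]] if A.shape[0]<=560 else [A,B[:A.shape[0]]]))
```

```text
(no output)
```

View pics/z0.png

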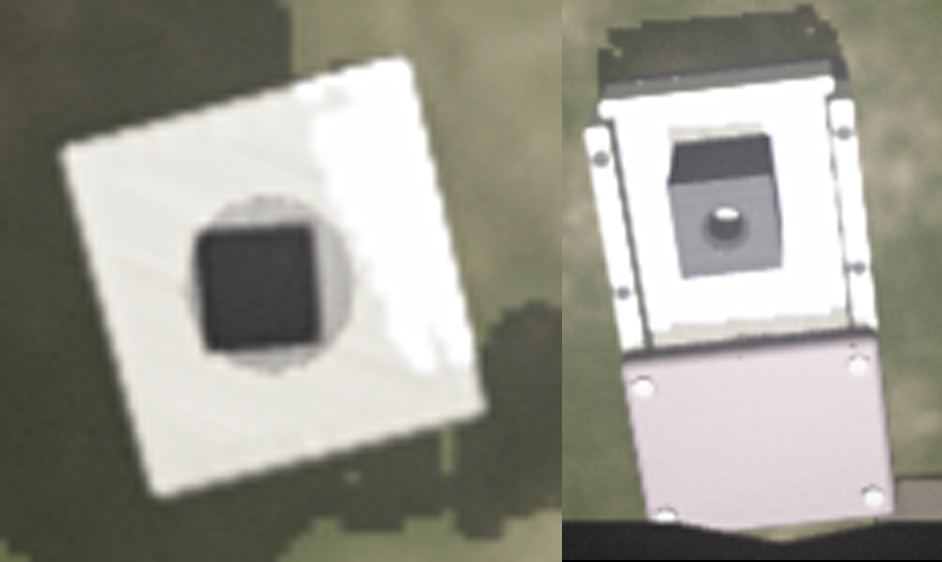

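```bash
cat >> h.py <<'E'
from scipy.spatial.transform import Rotation as R
def campose(o,p):
    q=o["tool_rot"];T=np.eye(4);T[:3,:3]=R.from_quat(q[[1,2,3,0]]).as_matrix();T[:3,3]=o["eef_pos"];return T@p["hand_eye"]
def ray(T,K,uv,z):
    d=T[:3,:3]@np.linalg.solve(K,[uv[0],uv[1],1]);c=T[:3,3];return c+d*(z-c[2])/d[2]
E
python3 - <<'E'
from h import *
o=bot.get_obs(); p=bot.read_camera("wrist");T=campose(o,p);K=p["intrinsics"]
def A(l,z): return np.array([ray(T,K,(235+(x+.5)/7.5-.5,90+(y+.5)/7.5-.5),z) for x,y in l])
def B(l,z): return np.array([ray(T,K,(225+(x-562+.5)/4-.5,220+(y+.5)/4-.5),z) for x,y in l])
def rect(P,n):
    e=np.array([P[1]-P[0],P[2]-P[3]]); f=np.array([P[3]-P[0],P[2]-P[1]])
    print(n,"c",np.round(P.mean(0),4),"len",np.round(np.linalg.norm(e,axis=1),4),np.round(np.linalg.norm(f,axis=1),4),"ang",np.degrees(np.arctan2(e[:,1],e[:,0])).round(1),np.degrees(np.arctan2(f[:,1],f[:,0])).round(1))
rect(A([(195,228),(310,224),(320,348),(207,352)],.099),"handle")
rect(A([(60,148),(408,58),(485,408),(155,495)],.045),"holder foot/block")
print("flange",A([(272,283)],.049))
rect(B([(671,187),(777,176),(782,267),(683,277)],.070),"wellblk")
print("hole",B([(726,226)],.07))
rect(B([(623,365),(877,340),(893,513),(648,522)],.057),"cover")
print("rail L",B([(597,130),(625,350)],.047),"rail R",B([(844,103),(868,330)],.047))
print(B([(601,159),(623,293)],.047),B([(844,133),(859,268)],.047))
E
```

```text
handle c [0.4963 0.0685 0.099 ] len [0.0135 0.0135] [0.0142 0.0142] ang [1.9 2. ] [-85.2 -85.3]
holder foot/block c [0.4972 0.069  0.045 ] len [0.0497 0.0492] [0.0492 0.0484] ang [13.7 14.5] [-75.7 -76.3]
flange [[0.49655181 0.06875894 0.049     ]]
wellblk c [ 0.4906 -0.0932  0.07  ] len [0.0298 0.0285] [0.0284 0.0285] ang [6.5 6.5] [-84.5 -87.2]
hole [[ 0.49002354 -0.09282824  0.07      ]]
cover c [ 0.4991 -0.1726  0.057 ] len [0.0778 0.078 ] [0.0579 0.0632] ang [6.5 2.5] [-84.2 -84.1]
rail L [[ 0.45103512 -0.07363998  0.047     ]
 [ 0.45665473 -0.1483582   0.047     ]] rail R [[ 0.52407552 -0.0650101   0.047     ]
 [ 0.53270021 -0.14118116  0.047     ]]
[[ 0.45183234 -0.08301345  0.047     ]
 [ 0.45675959 -0.1281729   0.047     ]] [[ 0.52421864 -0.07457885  0.047     ]
 [ 0.52949323 -0.1194843   0.047     ]]
```

>>> apply_moves --deltas '[[0,[0.2,-0.03,0.1],-0.01],[0,[0.34,-0.045,0.25],-0.01],[0,[0.344,-0.045,0.45],-0.01],[0,[0.344,-0.045,0.65],-0.01],[0,[0.344,-0.045,0.78],-0.01],[0,[0.344,-0.045,0.86],-0.01],[0,[0.344,-0.045,0.86],-0.01],[0,[0.344,-0.045,0.86],-0.01]]'

```text
t: 2.75
eef_pos: [0.4963, 0.0689, 0.0595]
tool_rot: [-0.0, 0.685, 0.729, -0.0]
contact_force: [0.4, -0.6, -0.1]
gripper_width: 1.001
grasp_force: 0.0
```

>>> apply_moves --deltas '[[0.5,[0,0,0],0],[1,[0,0,0],0],[1,[0,0,0],0],[1,[0,0,0],0],[1,[0,0,0],0],[1,[0,0,0],0],[1,[0,0,0],0],[1,[0,0,0],0]]' --squeeze 80

```text
t: 3.55
eef_pos: [0.4963, 0.0689, 0.0597]
tool_rot: [0.0, 0.685, 0.729, 0.0]
contact_force: [-0.8, 0.3, 6.3]
gripper_width: 0.149
grasp_force: 77.9
```

>>> apply_moves --deltas '[[1,[0,0,-0.08],0],[1,[0,0,-0.25],0],[1,[-0.05,-0.005,-0.37],0],[1,[-0.22,-0.022,-0.375],-0.003],[1,[-0.45,-0.045,-0.375],-0.0068],[1,[-0.65,-0.065,-0.375],-0.0068],[1,[-0.77,-0.077,-0.375],-0.0068],[1,[-0.806,-0.08,-0.375],-0.0068],[1,[-0.806,-0.08,-0.375],-0.0068],[1,[-0.806,-0.08,-0.375],-0.0068]]'

```text
t: 4.55
eef_pos: [0.4903, -0.0915, 0.1341]
tool_rot: [-0.0, 0.668, 0.744, 0.0]
contact_force: [0.2, 0.6, -0.6]
gripper_width: 0.152
grasp_force: 78.6
```

Run:
```python
from h import *
o=bot.get_obs(); print(o["t"],o["eef_pos"],o["contact_force"])
w=bot.read_camera("wrist"); s=bot.read_camera("side"); c=bot.read_camera("scene")
T=campose(o,w);q=np.linalg.inv(T)@[.49,-.093,.07,1];uv=w["intrinsics"]@(q[:3]/q[2]);print(uv)
def crop(p,P,h,f):
    P=np.append(P,1); 
    q=np.linalg.inv(p["pose"] if "pose" in p else T)@P; u,v=(p["intrinsics"]@(q[:3]/q[2]))[:2].astype(int)
    print(u,v); return cv2.resize(p["color"][max(v-h,0):v+h,max(u-h,0):u+h],(f,f),interpolation=cv2.INTER_CUBIC)
P=[.49,-.093,.08]
save({"color":np.hstack([crop(w,P,60,400),np.vstack([crop(s,P,35,400)])])},"hov.png")
save({"color":crop(c,P,35,400)},"hov2.png")
```

```text
4.55 [ 0.49025062 -0.09150928  0.13411976] [ 0.18736158  0.55229135 -0.56475515]
[278.62243231 227.89261506   1.        ]
278 232
310 189
274 232
```

View pics/hov.png

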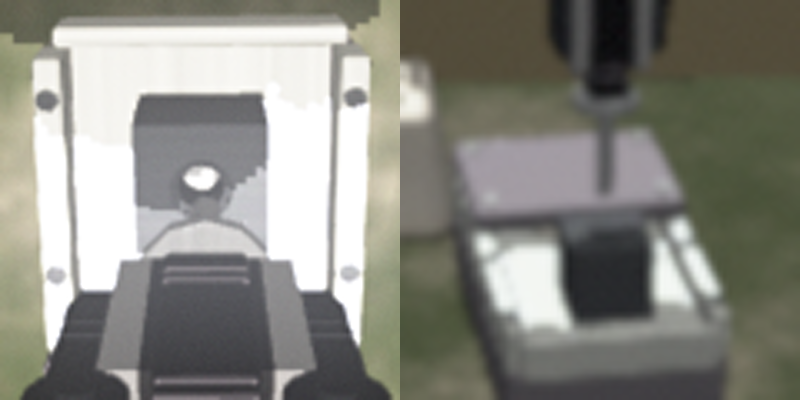

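View pics/hov2.png

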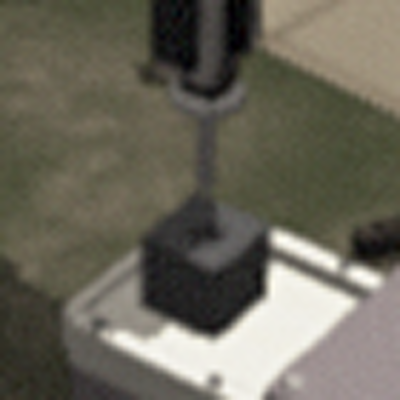

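The hole in the wrist crop, at about (202,183), falls where (0.490,-0.093) predicts. The side view shows the pin (605) centred over the block (607), so I'm going down.

>>> apply_moves --deltas '[[1,[0,0,0.03],0],[1,[0,0,0.055],0],[1,[0,0,0.08],0],[1,[0,0,0.095],0],[1,[0,0,0.095],0],[1,[0,0,0.095],0]]'

```text
t: 5.3
eef_pos: [0.4902, -0.0931, 0.1152]
tool_rot: [-0.0, 0.669, 0.743, -0.0]
contact_force: [-0.1, 0.2, 0.1]
gripper_width: 0.155
grasp_force: 78.6
```

>>> apply_moves --deltas '[[1,[0,0,0.005],0],[1,[0,0,0.01],0],[1,[0,0,0.01],0]]'

```text
t: 5.6
eef_pos: [0.4901, -0.0931, 0.1133]
tool_rot: [0.0, 0.669, 0.743, 0.0]
contact_force: [-0.2, -0.3, -0.9]
gripper_width: 0.152
grasp_force: 78.6
```

>>> apply_moves --deltas '[[1,[0,0,0.005],0],[1,[0,0,0.01],0],[1,[0,0,0.01],0],[1,[0,0,0.01],0]]'

```text
t: 6.0
eef_pos: [0.4901, -0.0931, 0.1113]
tool_rot: [-0.0, 0.669, 0.743, -0.0]
contact_force: [0.8, -0.1, -0.6]
gripper_width: 0.153
grasp_force: 78.6
```

>>> apply_moves --deltas '[[1,[0,0,0.005],0],[1,[0,0,0.01],0],[1,[0,0,0.01],0],[1,[0,0,0.01],0]]'

```text
t: 6.4
eef_pos: [0.4901, -0.0931, 0.1093]
tool_rot: [-0.0, 0.669, 0.743, -0.0]
contact_force: [-0.3, 0.1, -1.1]
gripper_width: 0.153
grasp_force: 78.6
```

>>> apply_moves --deltas '[[1,[0,0,0.005],0],[1,[0,0,0.01],0],[1,[0,0,0.01],0],[1,[0,0,0.01],0]]'

```text
t: 6.8
eef_pos: [0.4902, -0.0931, 0.1073]
tool_rot: [-0.0, 0.669, 0.743, -0.0]
contact_force: [0.2, -0.5, -0.3]
gripper_width: 0.151
grasp_force: 78.6
```

>>> apply_moves --deltas '[[1,[0,0,0.005],0],[1,[0,0,0.01],0],[1,[0,0,0.01],0],[1,[0,0,0.01],0]]'

```text
t: 7.2
eef_pos: [0.4903, -0.0931, 0.1054]
tool_rot: [0.0, 0.669, 0.743, 0.0]
contact_force: [-1.1, 1.4, 1.4]
gripper_width: 0.15
grasp_force: 78.9
```

>>> apply_moves --deltas '[[1,[0,0,0.005],0],[1,[0,0,0.01],0],[1,[0,0,0.01],0],[1,[0,0,0.01],0]]'

```text
t: 7.6
eef_pos: [0.4903, -0.0931, 0.1034]
tool_rot: [0.0, 0.669, 0.743, 0.0]
contact_force: [-0.5, 0.7, 3.0]
gripper_width: 0.155
grasp_force: 79.0
```

>>> apply_moves --deltas '[[1,[0,0,0.005],0],[1,[0,0,0.01],0],[1,[0,0,0.01],0],[1,[0,0,0.01],0]]'

```text
t: 8.0
eef_pos: [0.4903, -0.0931, 0.1014]
tool_rot: [0.0, 0.669, 0.743, 0.0]
contact_force: [-0.3, 0.0, 3.6]
gripper_width: 0.151
grasp_force: 79.1
```

>>> apply_moves --deltas '[[1,[0,0,0.004],0],[1,[0,0,0.005],0],[1,[0,0,0.005],0]]'

```text
t: 8.3
eef_pos: [0.4903, -0.0931, 0.1004]
tool_rot: [0.0, 0.669, 0.743, 0.0]
contact_force: [0.3, -0.3, 4.1]
gripper_width: 0.149
grasp_force: 79.3
```

>>> apply_moves --deltas '[[1,[0,0,0.003],0],[1,[0,0,0.003],0],[1,[0,0,0.003],0]]'

```text
t: 8.6
eef_pos: [0.4903, -0.0931, 0.0998]
tool_rot: [0.0, 0.669, 0.743, 0.0]
contact_force: [-0.0, 1.0, 6.2]
gripper_width: 0.154
grasp_force: 79.3
```

>>> apply_moves --deltas '[[1,[0.008,0,0],0],[1,[0.016,0,0],0],[1,[0.024,0,0],0],[1,[0.03,0,0],0],[1,[0.03,0,0],0]]'

```text
t: 9.1
eef_pos: [0.4897, -0.0878, 0.0999]
tool_rot: [0.0, 0.669, 0.743, -0.0]
contact_force: [-0.3, -2.2, 4.8]
gripper_width: 0.148
grasp_force: 79.4
```

>>> apply_moves --deltas '[[1,[0.01,0,0],0],[1,[0.02,0,0],0],[1,[0.03,0,0],0],[1,[0.04,0,0],0],[1,[0.04,0,0],0]]'

```text
t: 9.6
eef_pos: [0.4888, -0.0797, 0.0998]
tool_rot: [0.0, 0.669, 0.743, -0.0]
contact_force: [-0.2, -1.4, 5.8]
gripper_width: 0.153
grasp_force: 79.4
```

>>> apply_moves --deltas '[[1,[0.01,0,0],0],[1,[0.025,0,0],0],[1,[0.04,0,0],0],[1,[0.055,0,0],0],[1,[0.07,0,0],0],[1,[0.085,0,0],0],[1,[0.09,0,0],0],[1,[0.09,0,0],0]]'

```text
t: 10.4
eef_pos: [0.4867, -0.0617, 0.0998]
tool_rot: [0.0, 0.669, 0.743, -0.0]
contact_force: [-2.0, -0.5, 4.7]
gripper_width: 0.154
grasp_force: 79.4
```

>>> apply_moves --deltas '[[1,[0.01,0,0],0],[1,[0.025,0,0],0],[1,[0.04,0,0],0],[1,[0.055,0,0],0],[1,[0.07,0,0],0],[1,[0.08,0,0],0],[1,[0.085,0,0],0],[1,[0.085,0,0],0]]'

```text
t: 11.2
eef_pos: [0.4848, -0.0449, 0.0997]
tool_rot: [0.0, 0.669, 0.743, -0.0]
contact_force: [-1.2, -0.7, 5.2]
gripper_width: 0.152
grasp_force: 79.4
```

>>> apply_moves --deltas '[[1,[0.005,0,0],0],[1,[0.01,0,0],0],[1,[0.015,0,0],0],[1,[0.015,0,0],0]]'

```text
t: 11.6
eef_pos: [0.4844, -0.042, 0.0997]
tool_rot: [0.0, 0.669, 0.743, -0.0]
contact_force: [-1.4, -1.9, 4.8]
gripper_width: 0.153
grasp_force: 79.4
```

>>> apply_moves --deltas '[[1,[0.004,0,0],0],[1,[0.008,0,0],0],[1,[0.008,0,0],0]]'

```text
t: 11.9
eef_pos: [0.4842, -0.0405, 0.0997]
tool_rot: [0.0, 0.669, 0.743, -0.0]
contact_force: [-1.9, -1.2, 5.7]
gripper_width: 0.154
grasp_force: 79.4
```

>>> apply_moves --deltas '[[1,[0.004,0,0],0],[1,[0.004,0,0],0],[1,[0.004,0,0],0]]'

```text
t: 12.2
eef_pos: [0.4841, -0.0397, 0.0997]
tool_rot: [0.0, 0.669, 0.743, -0.0]
contact_force: [-0.5, -1.4, 5.3]
gripper_width: 0.151
grasp_force: 79.4
```

>>> apply_moves --deltas '[[1,[0,0,-0.015],0],[1,[0,0,-0.03],0],[1,[0,0,-0.06],0],[1,[0,0,-0.1],0],[1,[0,0,-0.15],0],[1,[0,0,-0.18],0],[1,[0,0,-0.18],0],[1,[0,0,-0.18],0]]'

```text
t: 13.0
eef_pos: [0.4845, -0.0389, 0.1359]
tool_rot: [0.0, 0.669, 0.743, 0.0]
contact_force: [-0.5, 0.3, -0.3]
gripper_width: 0.155
grasp_force: 78.8
```

Run:
```python
from h import *
o=bot.get_obs(); print(o["t"],o["eef_pos"],o["contact_force"],o["tool_rot"])
w=bot.read_camera("wrist");T=campose(o,w)
a=w["color"][150:310,180:380]; save({"color":cv2.resize(a,None,fx=4,fy=3.75,interpolation=cv2.INTER_CUBIC)[:600,:800]},"out.png")
for P in [(.4843,-.0412,.07)]:
    q=np.linalg.inv(T)@np.append(P,1);uv=(w["intrinsics"]@(q[:3]/q[2]))[:2];print(uv,(uv[0]-180)*4,(uv[1]-150)*3.75)
```

```text
13.0 [ 0.48448673 -0.03893813  0.1358829 ] [-0.50959754  0.34752785 -0.34391512] [1.51664129e-04 6.68802811e-01 7.43439808e-01 1.67302558e-04]
[278.55093197 228.02627591] 394.20372789691714 292.59853465277524
```

View pics/out.png

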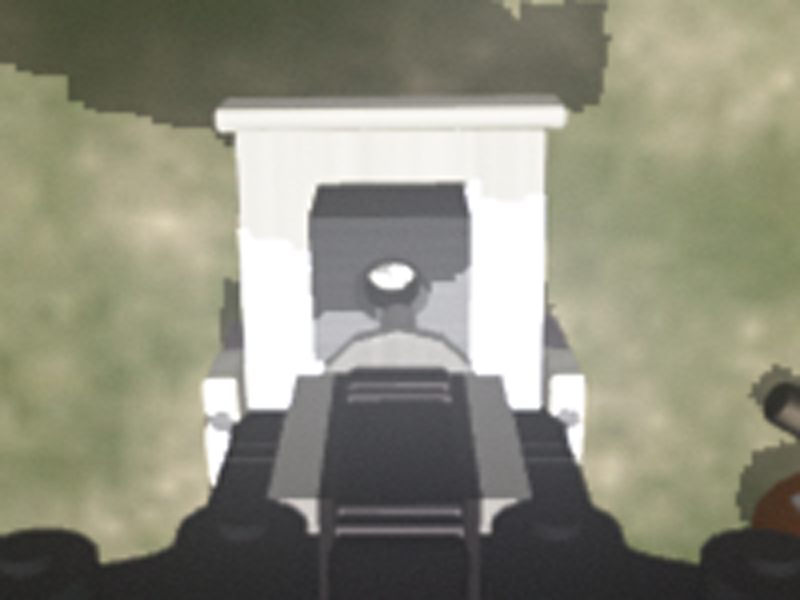

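The slide is out: the well hole appears at (392,287), and about 52 mm of travel predicts (394,292). Next, the tool goes back over the holder.

>>> apply_moves --deltas '[[1,[0.1,0.02,0],0.002],[1,[0.28,0.06,0],0.0069],[1,[0.44,0.095,0],0.0069],[1,[0.53,0.115,0],0.0069],[1,[0.53,0.115,0.05],0.0069],[1,[0.53,0.115,0.1],0.0069],[1,[0.53,0.115,0.15],0.0069],[1,[0.53,0.115,0.15],0.0069],[1,[0.53,0.115,0.15],0.0069]]'

```text
t: 13.95
eef_pos: [0.4958, 0.0677, 0.1051]
tool_rot: [-0.0, 0.685, 0.728, -0.001]
contact_force: [-0.2, -0.5, -0.4]
gripper_width: 0.151
grasp_force: 78.8
```

>>> apply_moves --deltas '[[1,[0,0,0.03],0],[1,[0,0,0.06],0],[1,[0,0,0.09],0],[1,[0,0,0.1],0],[1,[0,0,0.1],0]]'

```text
t: 14.45
eef_pos: [0.4958, 0.0688, 0.0852]
tool_rot: [-0.0, 0.685, 0.729, -0.0]
contact_force: [0.4, 0.5, -0.9]
gripper_width: 0.152
grasp_force: 78.8
```

>>> apply_moves --deltas '[[1,[0,0,0.03],0],[1,[0,0,0.06],0],[1,[0,0,0.09],0],[1,[0,0,0.11],0],[1,[0,0,0.12],0],[1,[0,0,0.12],0]]'

```text
t: 15.05
eef_pos: [0.496, 0.0688, 0.0613]
tool_rot: [-0.0, 0.685, 0.729, -0.0]
contact_force: [1.4, -0.5, -0.3]
gripper_width: 0.154
grasp_force: 78.8
```

>>> apply_moves --deltas '[[1,[0,0,0.004],0],[1,[0,0,0.006],0],[1,[0,0,0.006],0]]'

```text
t: 15.35
eef_pos: [0.4963, 0.0689, 0.0606]
tool_rot: [0.0, 0.685, 0.729, 0.0]
contact_force: [-0.4, -0.9, -0.8]
gripper_width: 0.155
grasp_force: 78.8
```

>>> apply_moves --deltas '[[1,[0,0,0.004],0],[1,[0,0,0.004],0],[0.6,[0,0,0.004],0],[0.2,[0,0,0.004],0],[0,[0,0,0.004],0],[0,[0,0,0.004],0],[0,[0,0,0.004],0],[0,[0,0,0.004],0],[0,[0,0,0.004],0]]'

```text
t: 16.25
eef_pos: [0.4961, 0.0689, 0.0597]
tool_rot: [0.0, 0.685, 0.729, 0.0]
contact_force: [-0.7, -0.1, 0.8]
gripper_width: 1.001
grasp_force: 0.0
```

>>> apply_moves --deltas '[[0,[0,0,-0.1],0],[0,[0,0,-0.3],0],[0,[0,0,-0.5],0],[0,[-0.1,0,-0.7],0],[0,[-0.3,0,-0.8],0],[0,[-0.3,0,-0.8],0],[0,[-0.3,0,-0.8],0]]'

```text
t: 16.95
eef_pos: [0.5, 0.008, 0.2202]
tool_rot: [0.0, 0.686, 0.728, 0.0]
contact_force: [0.5, 0.9, -0.8]
gripper_width: 1.005
grasp_force: 0.0
```

Run:
```python
from h import *
o=bot.get_obs(); print(o["t"],o["eef_pos"],o["contact_force"],o["gripper_width"])
w=bot.read_camera("wrist"); save(w,"end.png")
```

```text
16.95 [0.49998927 0.0080106  0.22016872] [ 0.50062178  0.91769884 -0.78503488] 1.0049784643577666
```

View pics/end.png

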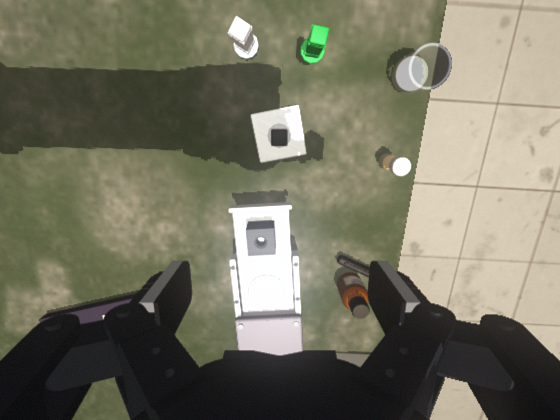

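The final view shows the slide out, with the well at (261,240), and the black tool upright in the holder at (279,137). The bystanders are where they were.

```bash
python3 -c "
from station import bot
print(bot.hand_in())"
```

```text
the job is handed in; nothing more can be done
None
```

I handed the job in at about 17 s: the slide is about 52 mm out by my estimate, the tool is back upright in its holder and released, and nothing else appears to have moved; the hand-in call gave no verdict.

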